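# Load a glass slide under the spring clips of a light box

## Robot

A 6-joint arm with a two-finger parallel gripper is mounted at the origin on the work surface. World frame = base frame: x ahead of the robot, y to its left, z up, the work surface at z = 0. Lengths are in mm, angles in rad, forces in N, time in s.
With the tool pointing down it reaches from about 400 to 925 mm from the base axis. Payload 12.5 kg.
Tool frame: the origin (TCP) lies at the very end of the fingers, on their centre line; the grasp point (between the pads) lies 19 mm behind it; y points along the fingers, z is the direction in which the jaws open and shut, and the axes are right-handed (so a half turn about y gives the same grasp; the last joint's range is limited). The gripper opens to 95 mm and grips with 3 to 60 N. Pads are 20 mm wide; open, the fingers measure 119 mm over their backs; the gripper's body (75 mm by 180 mm) begins 59 mm behind the grasp point.
Start: joints at [1.055, 0.491, 1.559, -0, 1.092, -0.106], TCP at [249.002, 573.276, 214.661] pointing down, gripper open.
Joint ranges: [-3.1, 3.1], [-0.84, 2.19], [0.05, 2.79], [-1.13, 4.28], [0.06, 2.93], [-2.69, 2.69]. Speed limits (rad/s): [2.22, 2.22, 2.79, 3.14, 3.14, 3.14].

## Interface

Orientations are given as [roll, pitch, yaw] about the fixed x, y, z axes, in that order (R = Rz(yaw) Ry(pitch) Rx(roll)).
In Python, from cell import env, optics gives the robot as it stands.
- The arm moves only by the tool drive_tool, never from a script. Its argument "steps" is a list of rows, each an object with "slide": the shift along the tool's x, y, z in m, a list of three; "dr": the turn, a rotation vector about the tool's x, y, z in rad, a list of three; "fingers": the finger opening in m, from 0 to 0.0951. A call has 1 to 5 rows; each row is the pose to reach, as a shift and turn from the pose commanded when the call began, along the tool's axes at that moment; what a row does not reach only later rows make up. A row lasts 1/12 s, in which the tool goes at most 41.7 mm and 7.16 degrees, less where a joint would pass 70% of its speed; a pose out of reach is approached as far as the arm can. A call with a gripper value outside its range is refused whole. The fingers move at their own pace and stop on an object; the grip force is fixed at half the most. Time passes only in rows, so rows that repeat a pose let the fingers close. It gives the time, the measured TCP pose, the force and the opening at its end, in the units of the state.
- env.state(): the state, without advancing time (a new reading comes with each control period).
- optics.read_camera(name): name is "scene" or "top" or "wrist"; returns the picture (420x560x3 uint8, red, green, blue); there is no depth.
- optics.camera_model(name): a dict with "mtx" (3x3 intrinsics, pixels), "R" (3x3) and "t" (3): a world point X has camera coordinates R X + t. Camera axes: x right, y down, z forward; pixel columns grow to the right and rows downward; lengths in mm; the calibration is good to about 2 mm. The wrist camera is an equidistant fisheye: a pixel r from the principal point sees the ray r / f radians off the axis. A picture is of the moment at which its call begins: read the wrist's pose just before it. camera_model takes no time and is no camera call; for the wrist camera it gives the pose at the moment of the call.
- env.job_done(): hands the job in, once; it reports no verdict.
The state is a dict: "t": time; "joints": joint angles; "qvel": joint speeds; "tau": joint torques, N m; "eef_pos": TCP position; "tcp_rot": TCP orientation; "ft_force": force on the tool from outside, world axes, zero at the start; "moment": the same for the moment, N m; "opening": opening from 0.0 (shut) to 1.0 (fully open).
Only numpy, scipy, OpenCV 4.12 (cv2) and the standard library are available. Lean on these libraries where they do the work, as an engineer would, in place of code of your own. Each camera call takes 0.05 s, during which the arm holds its last target.

## Task

Take the orange slide carrier by its black tab, lay it flat on the light box and slide it, leading edge first, between the guide rails and under both spring clips until the clips have ridden up over its front bar and snapped down into its two notches. Feel your way in gently, for the glass must not be forced under the clips or against the rubber end stop; then let go and leave the other things on the console where they are.

Things in the scene. Friction and masses are not known exactly. Their poses are not given: they have to be found in the camera images.
- carrier_tab (a point): Centre of the black upright finger tab on a loose slide carrier (about 120 g): orange plastic frame 110 mm long (x), 64 wide (y), 7 thick, round a bluish glass pane, lying flat. Tab: 26 mm long (x), 10 thick (y, the grip), 24 tall (z), standing on the frame's top, on the centre line. The point is 19 mm above the frame's underside, 93 mm behind its leading edge, 17 mm before its trailing edge.
- carrier_front (a point): Middle of the carrier's leading edge, half-way up its 7 mm thickness; x points forward out of the carrier, z up. In the top of each side border a notch for a clip's toe, 12.5 mm long and 3.5 mm deep, runs from 17.5 to 30 mm behind the leading edge; before it lies the front bar, full height.
- lightbox: Aluminium slide-copying light box, fixed on the console, 240 mm long (x), 150 wide (y), 40 high, flat top (the stage). Origin: centre of its underside; z up; x: the direction in which the carrier slides in from the open near end (x = -120 mm). Once the clips are lifted, more than 25 N between the carrier and the box with its rails, clips and stop is forcing the glass.
- rail_entry (a point): Point on the stage, on the box's centre line, 35 mm before the box's middle, with the box's axes. Here the two steel guide rails (5 mm high) begin, flared to about 80 mm apart; from 25 to 78 mm further on (x) they run straight, 67.5 mm apart inside. Nothing stands on the stage before this point along the centre.
- clip_left (a joint): Lift in rad of the left (+y) steel leaf clip: 0 toe on bare stage, 0.13 riding on the frame, 0.067 snapped down in the notch. The clips sit 27 mm left and right of the centre on a dark cross bar with brass thumbscrews. Its rubber-faced near side (gives 2 mm at 14 N) is the end stop, clamped anywhere from 80 to 110 mm past the rail entry (x): not measured: feel or see it.
- clip_right (a joint): Lift in rad of the right (-y) clip, same values. Each clip's toe is 22 mm before the stop face and its upturned lip begins 44 mm before it. The carrier pushed along the stage lifts both lips (2 to 8 N in all, more if pressed down), the toes ride on its front bar for about 17 mm, and snap into the notches some 2 mm before its leading edge meets the stop.
- remote_center (a point): Silver remote control with black face, lying flat, 170 x 45 x 17 mm; the point is its centre. Bystander.
- paperweight: Blue glass paperweight, a dome 76 mm across and 47 mm high; origin at the centre of its underside. Bystander.
- coaster: White and blue ceramic coaster, 96 mm across, 8 mm thick; origin at the centre of its underside. Bystander.
- dice_box: Wooden dice box with shut lid, 102 x 74 x 49 mm; origin at the centre of its underside. Bystander.
- spring_clip: Green plastic spring clip lying on its side, about 75 x 30 x 22 mm; origin at the centre of its underside. Bystander.
- loupe: Silver standing loupe with a lens on top, 44 mm across, 48 mm high; origin at the centre of its underside. Bystander.
Mind the look-alikes: they are no part of the job. What is shaped like the part that bears carrier_tab but green, pink or red is not meant.

How it is judged (in metres and radians):
On the way:
1. both spring clips have ridden up onto the carrier's front bar (value of joint each of clip_left, clip_right above 0.11 rad and angle between the z axis of carrier_tab and the z axis of lightbox, either way round below 0.1 rad), for 0.05 s.
At the end, for the whole second after the job is handed in: The carrier is at rest, flat on the light box (within 0.05 rad and 3 mm) and straight (within 0.07 rad), with both clips snapped down in its notches: each clip's lift between 0.045 and 0.092 rad, and the tab's centre beyond x = -52 mm in the light box's frame (value of joint clip_left between 0.045 and 0.092 rad and value of joint clip_right between 0.045 and 0.092 rad and x of carrier_tab in the frame of lightbox above -0.052 m and z of carrier_tab in the frame of lightbox between 0.056 and 0.062 m and angle between the x axis of carrier_tab and the x axis of lightbox, either way round below 0.07 rad and angle between the z axis of carrier_tab and the z axis of lightbox, either way round below 0.05 rad and linear speed of carrier below 0.01 m/s); the robot touches nothing.
It fails at once if the carrier is forced: more than 25 N between it and the light box (rails, clips and stop included) while a clip is lifted (contact force between carrier and lightbox above 25 N and value of joint any of clip_left, clip_right above 0.02 rad).
It fails at once if another thing on the console is moved by more than 15 mm (distance of any of remote_center, paperweight, coaster, dice_box, spring_clip, loupe from where it was at the start of the episode above 0.015 m).
It also fails if it takes over 70 s, if anything falls off the work surface, if the arm or the gripper's body presses on something with over 40 N, if the wrist force passes 120 N, or if a joint passes its speed limit or range.

## Working session

There is one attempt and no reset: what is moved stays moved. The work goes in short steps, Python scripts to look and compute and a tool call to move; the robot and the scene stay as the last step left them, time stands still between calls to the robot, and variables do not carry over. Pictures are saved under pics/ and viewed, and the job is handed in when it is done.

Besides the shell and the picture viewer there is one more tool, called after "Call:" as name(argument=value, ...), one argument or row to a line, values as JSON. drive_tool: Moves the arm, as the interface text tells. Its arguments: {"type":"object","properties":{"steps":{"type":"array","items":{"type":"object","properties":{"slide":{"type":"array","items":{"type":"number"}},"dr":{"type":"array","items":{"type":"number"}},"fingers":{"type":"number"}}}}},"required":["steps"]}

```bash
mkdir -p pics
cat > h.py <<'E'
import numpy as np, cv2
from cell import env, optics
def grab(n):
    m=optics.camera_model(n); im=optics.read_camera(n)
    return im,m
def save(im,p,crop=None,s=1):
    if crop: x0,y0,x1,y1=crop; im=im[y0:y1,x0:x1]
    if s!=1: im=cv2.resize(im,None,fx=s,fy=s,interpolation=cv2.INTER_CUBIC)
    cv2.imwrite(p,cv2.cvtColor(im,cv2.COLOR_RGB2BGR))
def px(m,u,v,z,fish=False):
    K=np.array(m['mtx']);R=np.array(m['R']);t=np.array(m['t']).ravel()
    a=(u-K[0,2])/K[0,0];b=(v-K[1,2])/K[1,1]
    if fish:
        r=np.hypot(a,b); d=np.array([a/r*np.sin(r),b/r*np.sin(r),np.cos(r)]) if r>1e-9 else np.array([0,0,1.])
    else: d=np.array([a,b,1.])
    d=R.T@d;c=-R.T@t
    return c+d*(z-c[2])/d[2]
def proj(m,X,fish=False):
    K=np.array(m['mtx']);R=np.array(m['R']);t=np.array(m['t']).ravel()
    p=R@np.array(X,float)+t
    if fish:
        th=np.arctan2(np.hypot(p[0],p[1]),p[2]);q=p[:2]/np.hypot(p[0],p[1])*th
    else:q=p[:2]/p[2]
    return np.array([K[0,0]*q[0]+K[0,2],K[1,1]*q[1]+K[1,2]])
E
python3 - <<'E'
from h import *
print(env.state())
for n in ('scene','top','wrist'):
    im,m=grab(n); save(im,f'pics/{n}0.png'); np.save(f'{n}0.npy',im); print(n,m, -np.array(m['R']).T@np.array(m['t']).ravel())
E
```

```text
{'t': 0.0, 'joints': array([ 1.05537461e+00,  4.91530812e-01,  1.55943965e+00, -5.85906803e-06,
        1.09168826e+00, -1.05595562e-01]), 'qvel': array([ 0.00137821, -0.00171037,  0.00158337, -0.00282926, -0.00067391,
        0.00049001]), 'tau': array([ 2.47526441e-03, -6.12655020e+01, -2.58182395e+01,  6.94748084e-02,
        4.82667563e-02, -5.48230389e-05]), 'eef_pos': array([248.89179653, 573.04635217, 214.08297943]), 'tcp_rot': array([-1.57185701e+00,  1.07196222e-04, -4.09823504e-01]), 'ft_force': array([-1.21835608, -0.29409849,  0.15687029]), 'moment': array([-0.02052937, -0.00426828,  0.03579071]), 'opening': 1.001245999833458}
scene {'mtx': array([[406.18441804,   0.        , 268.98356845],
       [  0.        , 406.18441804, 211.12936488],
       [  0.        ,   0.        ,   1.        ]]), 'R': array([[-0.69468362,  0.71920877, -0.01238601],
       [ 0.49171507,  0.46223895, -0.73793729],
       [-0.52500568, -0.51872333, -0.67475562]]), 't': array([ 380.87371391, -231.85962738, 1488.04131503])} [1159.82574069  605.12858782  837.6838732 ]
top {'mtx': array([[487.18179101,   0.        , 282.34837264],
       [  0.        , 487.18179101, 210.4781473 ],
       [  0.        ,   0.        ,   1.        ]]), 'R': array([[-1.07807768e-02, -9.99941848e-01, -2.73214063e-04],
       [-9.91455865e-01,  1.07248061e-02, -1.30000946e-01],
       [ 1.29996316e-01, -1.13063149e-03, -9.91513832e-01]]), 't': array([  24.79800183,  564.30797371, 1164.62996085])} [ 408.35618753   20.06123348 1228.114061  ]
wrist {'mtx': array([[325.1922621 ,   0.        , 271.88176292],
       [  0.        , 325.1922621 , 209.12991285],
       [  0.        ,   0.        ,   1.        ]]), 'R': array([[ 0.39871127,  0.91707539, -0.001434  ],
       [ 0.87859092, -0.38153044,  0.28724993],
       [ 0.26288273, -0.11578969, -0.95785459]]), 't': array([-624.12847055,  -32.46748736,  392.27618775])} [174.25006002 605.40706218 384.17482817]
```

View pics/scene0.png

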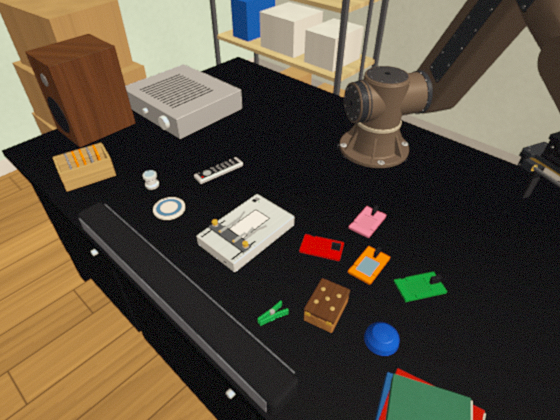

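View pics/top0.png

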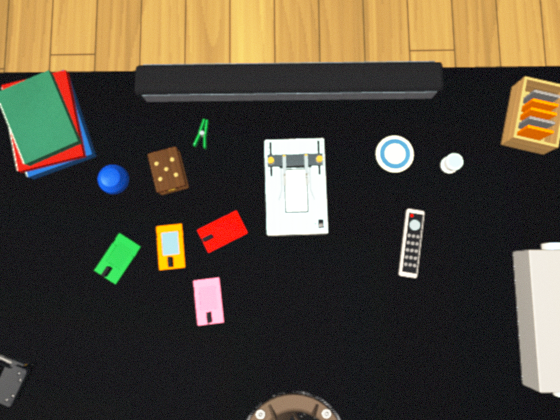

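View pics/wrist0.png

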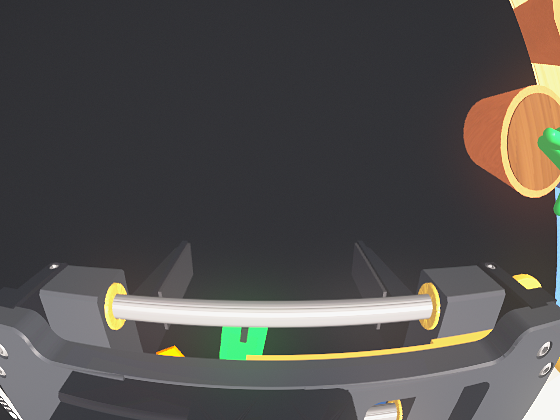

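The top view shows the orange carrier at about (171,247), with its tab at (171,262), and the light box at about (296,187), with its clips at the far end. I'll enlarge both.

Run:
```python
from h import *
im=np.load('top0.npy')
save(im,'pics/t_car.png',(145,212,201,282),8)
save(im,'pics/t_box.png',(256,130,336,242),5)
im=np.load('scene0.npy')
save(im,'pics/s_box.png',(190,185,300,275),7)
```

```text
(no output)
```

View pics/t_car.png

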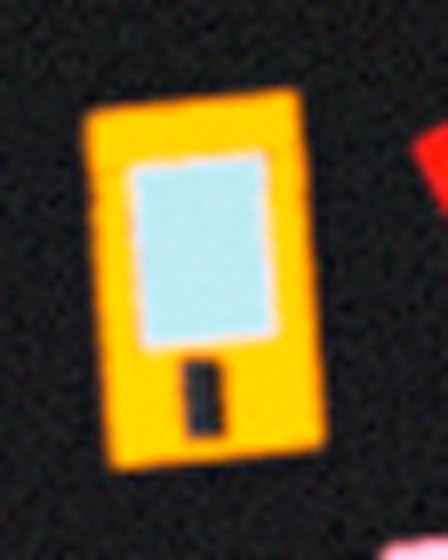

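View pics/t_box.png

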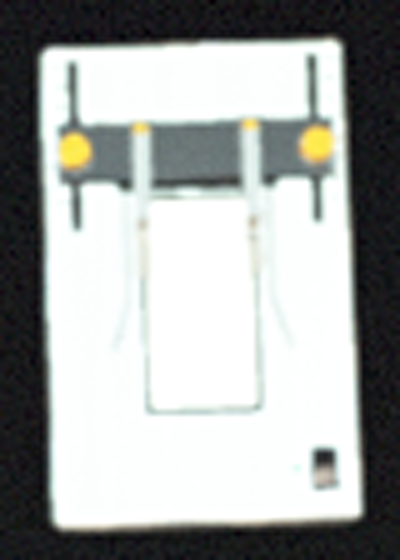

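View pics/s_box.png

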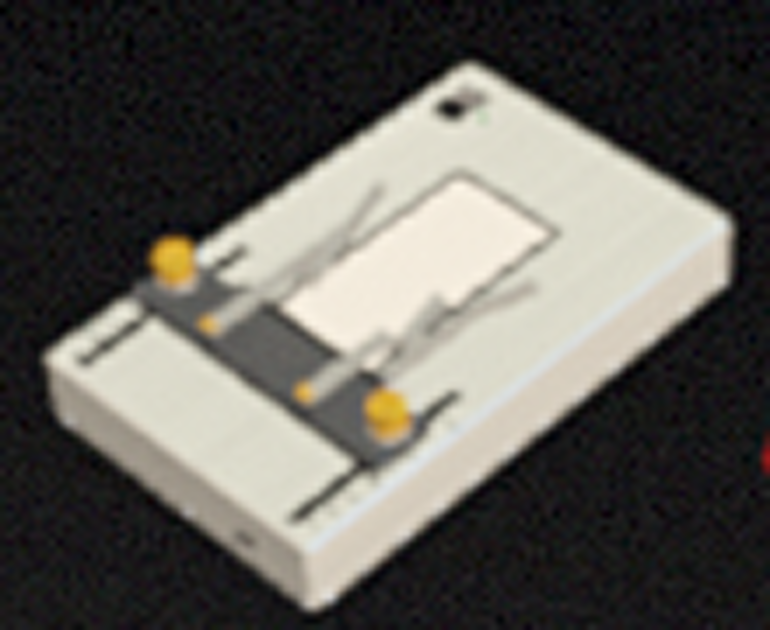

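Run:
```python
from h import *
_,m=None,optics.camera_model('top')
def f(p,s,o,z): return px(m,(p[0]+.5)/s-.5+o[0],(p[1]+.5)/s-.5+o[1],z)
C=[f(p,8,(145,212),7)[:2] for p in [(83,110),(300,90),(328,450),(110,470)]]
B=[f(p,5,(256,130),40)[:2] for p in [(42,48),(342,40),(362,522),(55,530)]]
for n,P in(('car',C),('box',B)):
    P=np.array(P);print(n,P.round(1).tolist(),P.mean(0).round(1))
    d=lambda i,j:P[i]-P[j]
    ax=(d(0,3)+d(1,2))/2; ay=(d(0,1)+d(3,2))/2
    print(' len',[round(np.linalg.norm(d(*k)),1) for k in((0,3),(1,2),(0,1),(3,2))],'yaw',np.arctan2(ax[1],ax[0]),np.arctan2(-ay[0],ay[1]))
print('tabtop',f((202,365),8,(145,212),31), f((206,437),8,(145,212),31),f((204,370),8,(145,212),31))
print('stop face', f((135,186),5,(256,130),40),f((270,180),5,(256,130),50))
# rails near ends
print('rails',f((118,347),5,(256,130),45),f((292,347),5,(256,130),45))
s=optics.camera_model('scene')
for n,c in(('box',np.array(B).mean(0)),('car',np.array(C).mean(0))):print(n,proj(s,[*c,40 if n=='box' else 7]))
```

```text
car [[534.3, 339.9], [539.8, 271.7], [427.1, 261.2], [421.7, 328.9]] [480.7 300.4]
 len [np.float64(113.1), np.float64(113.2), np.float64(68.4), np.float64(67.9)] yaw 0.09522192032831354 0.08104881462233328
box [[744.9, 62.8], [747.4, -87.8], [504.9, -92.2], [502.6, 57.8]] [625.  -14.8]
 len [np.float64(242.3), np.float64(242.5), np.float64(150.6), np.float64(150.1)] yaw 0.019381963020789546 0.01593023253465212
tabtop [452.98842456 295.37050572  31.        ] [431.08031522 293.72826265  31.        ] [451.4579566  294.72936973  31.        ]
stop face [673.75540066  16.89817954  40.        ] [673.82211006 -49.75892776  50.        ]
rails [591.99663143  26.14016882  45.        ] [591.07127949 -59.35217718  45.        ]
box [246.03111929 225.04087438]
car [368.30698365 263.34530525]
```

Call:
drive_tool(
  steps=[
    {"slide": [0.0288, 0.011, -0.0176], "dr": [0, -0.05, 0], "fingers": 0.04},
    {"slide": [0.0576, 0.022, -0.0352], "dr": [0, -0.1, 0], "fingers": 0.04},
    {"slide": [0.0864, 0.033, -0.0528], "dr": [0, -0.15, 0], "fingers": 0.04},
    {"slide": [0.1152, 0.045, -0.0705], "dr": [0, -0.2, 0], "fingers": 0.04},
    {"slide": [0.144, 0.057, -0.088], "dr": [0, -0.25, 0], "fingers": 0.04},
  ],
)

```text
t: 0.57
eef_pos: [346.5, 433.8, 157.2]
tcp_rot: [-1.571, -0.0, -0.157]
ft_force: [1.1, 0.1, 0.1]
opening: 0.708
```

Call:
drive_tool(
  steps=[
    {"slide": [0.0235, 0.009, -0.0242], "dr": [0, -0.05, 0], "fingers": 0.04},
    {"slide": [0.047, 0.018, -0.0484], "dr": [0, -0.1, 0], "fingers": 0.04},
    {"slide": [0.0705, 0.028, -0.0725], "dr": [0, -0.15, 0], "fingers": 0.04},
    {"slide": [0.094, 0.038, -0.0967], "dr": [0, -0.2, 0], "fingers": 0.04},
    {"slide": [0.1173, 0.047, -0.1209], "dr": [0, -0.248, 0], "fingers": 0.04},
  ],
)

```text
t: 0.98
eef_pos: [443.2, 295.7, 110.0]
tcp_rot: [-1.571, 0.0, 0.091]
ft_force: [0.5, 1.0, 0.2]
opening: 0.425
```

Call:
drive_tool(
  steps=[
    {"slide": [0, 0, 0], "dr": [0, 0, 0], "fingers": 0.04},
    {"slide": [0, 0, 0], "dr": [0, 0, 0], "fingers": 0.04},
    {"slide": [0, 0, 0], "dr": [0, 0, 0], "fingers": 0.04},
  ],
)

```text
t: 1.23
eef_pos: [442.5, 297.3, 110.7]
tcp_rot: [-1.571, 0.0, 0.087]
ft_force: [-0.6, -0.1, 0.5]
opening: 0.42
```

Run:
```python
from h import *
im,m=grab('wrist'); np.save('w1.npy',im); np.save('w1m.npy',m,allow_pickle=True); save(im,'pics/w1.png'); print(env.state()['eef_pos'],env.state()['tcp_rot'])
for X in ([442.8,297,7],[442.8,297,31],env.state()['eef_pos']): print(proj(m,X,True))
```

```text
[442.24768015 297.80469195 110.83253351] [-1.57052957e+00 -1.38028418e-04  8.81066122e-02]
[271.8575872  208.84985424]
[271.85596993 217.35149284]
[273.32053295 259.57128926]
```

View pics/w1.png

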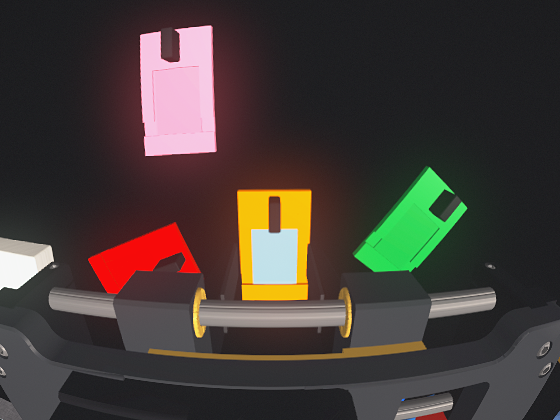

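The wrist view shows the carrier's tab at about (274,213) with its trailing edge at row 190. I'll measure it closer.

Run:
```python
from h import *
im=np.load('w1.npy'); save(im,'pics/w1c.png',(225,180,325,280),6)
```

```text
(no output)
```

View pics/w1c.png

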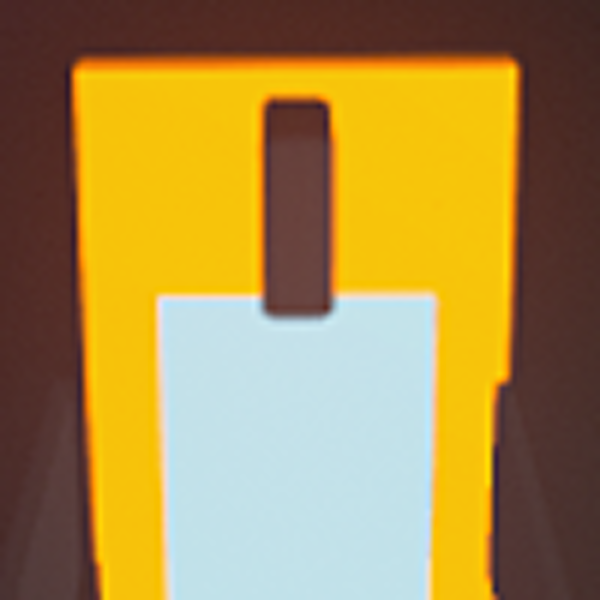

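Run:
```python
from h import *
m=np.load('w1m.npy',allow_pickle=True).item()
f=lambda x,y,z: px(m,(x+.5)/6-.5+225,(y+.5)/6-.5+180,z,True).round(1)
print('trail corners z7',f(73,67,7),f(520,67,7),'z0',f(73,57,0),f(520,57,0))
print('tab top front L,R',f(263,316,31),f(332,316,31),'back L R',f(263,137,31),f(332,137,31),'back bottom',f(298,98,7))
print('sides', f(86,400,7),f(508,370,7))
```

```text
trail corners z7 [429.1 265.2   7. ] [423.5 329.7   7. ] z0 [429.3 264.5   0. ] [423.6 330.5   0. ]
tab top front L,R [455.9 295.3  31. ] [455.1 304.7  31. ] back L R [430.6 293.2  31. ] [429.8 302.3  31. ] back bottom [430.9 298.1   7. ]
sides [481.1 270.    7. ] [470.6 333.7   7. ]
```

Call:
drive_tool(
  steps=[
    {"slide": [0, 0.025, 0.0013], "dr": [0, 0, 0], "fingers": 0.04},
    {"slide": [0, 0.05, 0.0013], "dr": [0, 0, 0], "fingers": 0.04},
    {"slide": [0, 0.075, 0.0013], "dr": [0, 0, 0], "fingers": 0.04},
    {"slide": [0, 0.095, 0.0013], "dr": [0, 0, 0], "fingers": 0.04},
    {"slide": [0, 0.101, 0.0013], "dr": [0, 0, 0], "fingers": 0.04},
  ],
)

```text
t: 1.7
eef_pos: [440.9, 299.1, 7.5]
tcp_rot: [-1.572, 0.003, 0.09]
ft_force: [0.1, -0.7, 0.2]
opening: 0.418
```

Call:
drive_tool(
  steps=[
    {"slide": [0, 0, 0], "dr": [0, 0, 0], "fingers": 0.005},
    {"slide": [0, 0, 0], "dr": [0, 0, 0], "fingers": 0.005},
    {"slide": [0, 0, 0], "dr": [0, 0, 0], "fingers": 0.005},
    {"slide": [0, 0, 0], "dr": [0, 0, 0], "fingers": 0.005},
    {"slide": [0, 0, 0], "dr": [0, 0, 0], "fingers": 0.005},
  ],
)

```text
t: 2.12
eef_pos: [442.8, 298.8, 10.6]
tcp_rot: [-1.57, -0.001, 0.088]
ft_force: [-0.8, 0.2, 0.3]
opening: 0.126
```

Run:
```python
from h import *
im,m=grab('wrist');save(im,'pics/w2.png'); s=env.state();print(s['eef_pos'],s['tcp_rot'],s['ft_force'],s['opening']*95.1)
```

```text
[442.78975603 298.74581642  10.50455705] [-1.57015621e+00 -1.40620582e-03  8.83057682e-02] [-1.84373071  1.47505814  8.35302788] 9.827068346711263
```

View pics/w2.png

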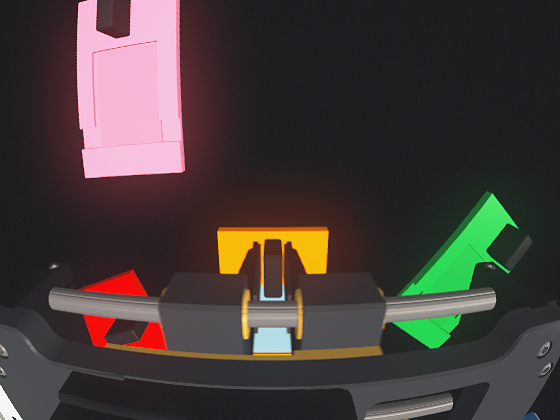

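Call:
drive_tool(
  steps=[
    {"slide": [0, -0.015, 0], "dr": [0, 0, 0], "fingers": 0.005},
    {"slide": [0, -0.035, 0], "dr": [0, 0, 0], "fingers": 0.005},
    {"slide": [0, -0.06, 0], "dr": [0, 0, 0], "fingers": 0.005},
    {"slide": [0, -0.08, 0], "dr": [0, 0, 0], "fingers": 0.005},
    {"slide": [0, -0.08, 0], "dr": [0, 0, 0], "fingers": 0.005},
  ],
)

```text
t: 2.58
eef_pos: [443.8, 299.1, 93.2]
tcp_rot: [-1.569, -0.005, 0.088]
ft_force: [0.6, 1.1, -1.2]
opening: 0.104
```

Run:
```python
from h import *
im,m=grab('scene');save(im,'pics/s3.png',(280,150,560,360),2.8); s=env.state();print(s['eef_pos'],s['tcp_rot'],s['ft_force'],s['moment'],s['opening']*95.1)
```

```text
[443.17239244 298.80172699  91.43125713] [-1.56931575 -0.00349244  0.08810546] [-0.39774382 -0.03508368 -1.7001111 ] [0.05833056 0.01095207 0.02321402] 9.738994983006622
```

View pics/s3.png

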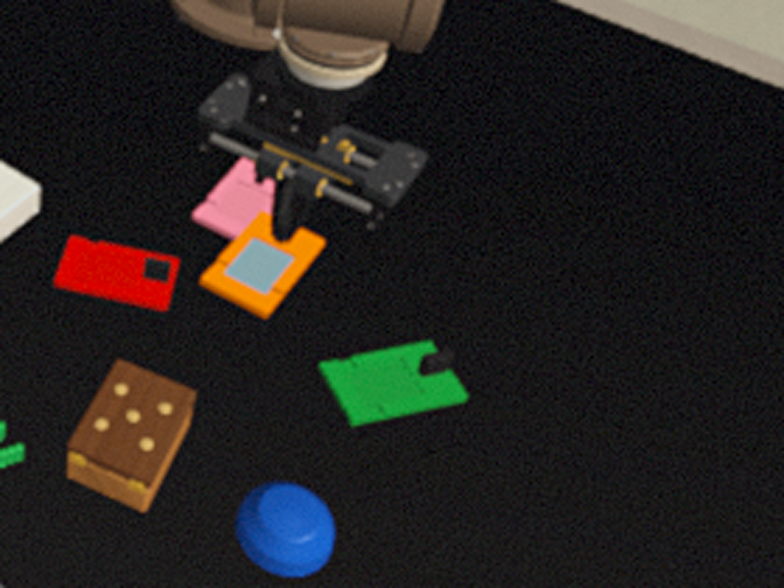

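Call:
drive_tool(
  steps=[
    {"slide": [0.001, 0, -0.02], "dr": [0, 0, 0], "fingers": 0.005},
    {"slide": [0.003, 0, -0.05], "dr": [0, 0, 0], "fingers": 0.005},
    {"slide": [0.0045, 0, -0.085], "dr": [0, 0, 0], "fingers": 0.005},
    {"slide": [0.006, 0, -0.12], "dr": [0, 0, 0], "fingers": 0.005},
    {"slide": [0.008, 0, -0.155], "dr": [0, 0, 0], "fingers": 0.005},
  ],
)

```text
t: 3.05
eef_pos: [463.4, 143.3, 88.6]
tcp_rot: [-1.571, 0.002, 0.089]
ft_force: [1.2, 0.5, -1.4]
opening: 0.101
```

Call:
drive_tool(
  steps=[
    {"slide": [0.002, 0, -0.035], "dr": [0, 0.01, 0], "fingers": 0.005},
    {"slide": [0.004, 0, -0.07], "dr": [0, 0.03, 0], "fingers": 0.005},
    {"slide": [0.006, 0, -0.105], "dr": [0, 0.05, 0], "fingers": 0.005},
    {"slide": [0.0075, 0, -0.14], "dr": [0, 0.07, 0], "fingers": 0.005},
    {"slide": [0.0084, 0, -0.1635], "dr": [0, 0.07, 0], "fingers": 0.005},
  ],
)

```text
t: 3.47
eef_pos: [486.6, -20.0, 88.6]
tcp_rot: [-1.571, 0.001, 0.016]
ft_force: [0.6, 0.6, -0.7]
opening: 0.103
```

Call:
drive_tool(
  steps=[
    {"slide": [0, 0, 0], "dr": [0, 0, 0], "fingers": 0.005},
    {"slide": [0, 0, 0], "dr": [0, 0, 0], "fingers": 0.005},
    {"slide": [0, 0, 0], "dr": [0, 0, 0], "fingers": 0.005},
  ],
)

```text
t: 3.72
eef_pos: [486.3, -17.0, 88.9]
tcp_rot: [-1.57, 0.001, 0.018]
ft_force: [-0.1, 0.0, -1.7]
opening: 0.106
```

Run:
```python
from h import *
im,m=grab('wrist');save(im,'pics/w4.png');np.save('w4.npy',im);np.save('w4m.npy',m,allow_pickle=True)
i2,_=grab('top');save(i2,'pics/t4.png',(240,120,350,260),4); 
s=env.state();print(s['t'],s['eef_pos'],s['tcp_rot'],s['ft_force'],s['opening']*95.1)
```

```text
3.8167 [486.48943439 -16.40765674  89.24168633] [-1.57048876e+00  7.71342753e-04  1.93204729e-02] [-0.65702535 -0.72467701 -1.00421108] 9.678720293315651
```

View pics/w4.png

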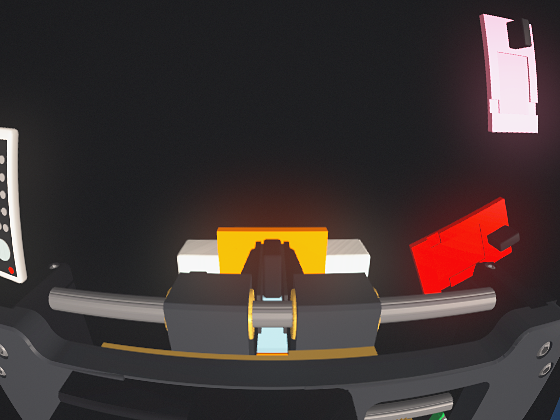

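View pics/t4.png

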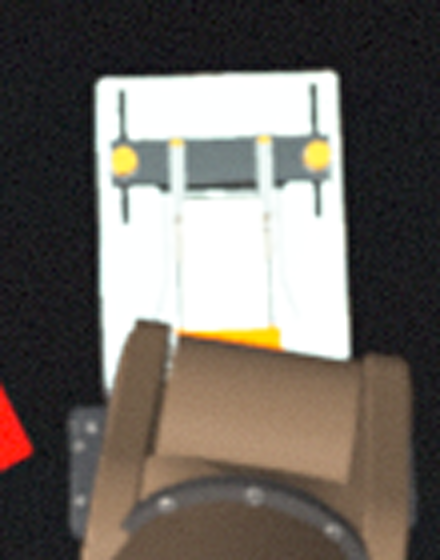

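Run:
```python
from h import *
im=np.load('w4.npy'); save(im,'pics/w4c.png',(165,220,385,285),3.6)
```

```text
(no output)
```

View pics/w4c.png

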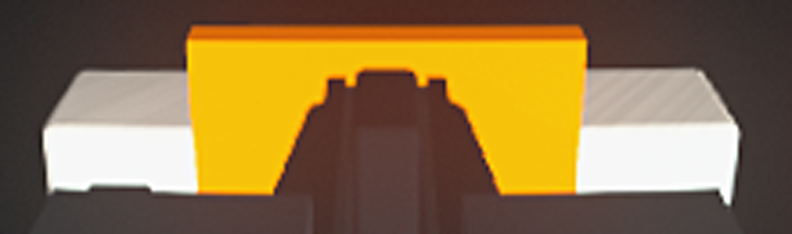

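Run:
```python
from h import *
m=np.load('w4m.npy',allow_pickle=True).item()
f=lambda x,y,z: px(m,(x+.5)/3.6-.5+165,(y+.5)/3.6-.5+220,z,True).round(1)
a,b=f(43,128,40),f(740,127,40);print(a,b,(a+b)/2)
a,b=f(85,71,0),f(703,70,0);print(a,b,(a+b)/2)
for z in(86,87):
  a,b=f(188,40,z),f(587,40,z);print(a,b,(a+b)/2)
```

```text
[508.3 -89.6  40. ] [505.6  58.1  40. ] [506.95 -15.75  40.  ]
[511.3 -90.3   0. ] [508.5  60.5   0. ] [509.9 -14.9   0. ]
[470.2 -49.2  86. ] [469.1  14.3  86. ] [469.65 -17.45  86.  ]
[469.8 -49.   87. ] [468.7  14.2  87. ] [469.25 -17.4   87.  ]
```

Call:
drive_tool(
  steps=[
    {"slide": [0, 0.01, 0.0006], "dr": [0, 0, 0], "fingers": 0.005},
    {"slide": [0, 0.02, 0.0006], "dr": [0, 0, 0], "fingers": 0.005},
    {"slide": [0, 0.03, 0.0006], "dr": [0, 0, 0], "fingers": 0.005},
    {"slide": [0, 0.037, 0.0006], "dr": [0, 0, 0], "fingers": 0.005},
    {"slide": [0, 0.037, 0.0006], "dr": [0, 0, 0], "fingers": 0.005},
  ],
)

```text
t: 4.23
eef_pos: [486.3, -16.1, 51.3]
tcp_rot: [-1.57, 0.002, 0.019]
ft_force: [0.5, 0.2, -1.1]
opening: 0.102
```

Call:
drive_tool(
  steps=[
    {"slide": [0, 0.0, 0], "dr": [0, 0, 0], "fingers": 0.005},
    {"slide": [0, 0.001, 0], "dr": [0, 0, 0], "fingers": 0.005},
    {"slide": [0, 0.0015, 0], "dr": [0, 0, 0], "fingers": 0.005},
    {"slide": [0, 0.002, 0], "dr": [0, 0, 0], "fingers": 0.005},
    {"slide": [0, 0.002, 0], "dr": [0, 0, 0], "fingers": 0.005},
  ],
)

```text
t: 4.65
eef_pos: [487.0, -16.8, 50.8]
tcp_rot: [-1.571, -0.0, 0.018]
ft_force: [-0.8, 0.2, -1.9]
opening: 0.1
```

Call:
drive_tool(
  steps=[
    {"slide": [0, 0.0005, 0], "dr": [0, 0, 0], "fingers": 0.005},
    {"slide": [0, 0.0005, 0], "dr": [0, 0, 0], "fingers": 0.005},
  ],
)

```text
t: 4.82
eef_pos: [487.0, -16.8, 50.5]
tcp_rot: [-1.571, -0.001, 0.018]
ft_force: [-0.5, 0.2, 1.7]
opening: 0.1
```

Call:
drive_tool(
  steps=[
    {"slide": [0, 0.0003, 0], "dr": [0, 0, 0], "fingers": 0.005},
    {"slide": [0, 0.0003, 0], "dr": [0, 0, 0], "fingers": 0.005},
    {"slide": [0, 0.0003, 0], "dr": [0, 0, 0], "fingers": 0.005},
  ],
)

```text
t: 5.07
eef_pos: [486.9, -16.8, 50.4]
tcp_rot: [-1.571, -0.001, 0.018]
ft_force: [-3.0, -0.6, 8.6]
opening: 0.1
```

Run:
```python
from h import *
im,m=grab('scene');save(im,'pics/s5.png',(170,130,330,280),5); s=env.state();print(s['eef_pos'],s['tcp_rot'],s['ft_force'],s['moment'],s['opening']*95.1)
im,m=grab('top');save(im,'pics/t5.png',(250,125,340,225),6)
```

```text
[486.9371154  -16.796255    50.41525294] [-1.57086403e+00 -7.16531558e-04  1.82109816e-02] [-2.08526706  0.84126784  9.0419941 ] [3.52990836e-02 3.22662381e-01 2.01415235e-04] 9.749694790457164
```

View pics/s5.png

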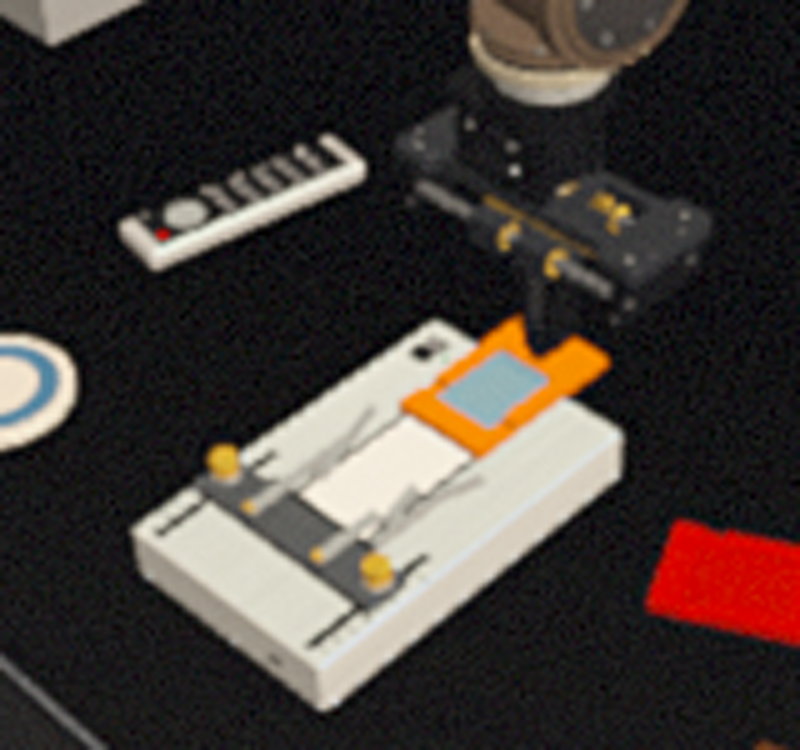

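View pics/t5.png

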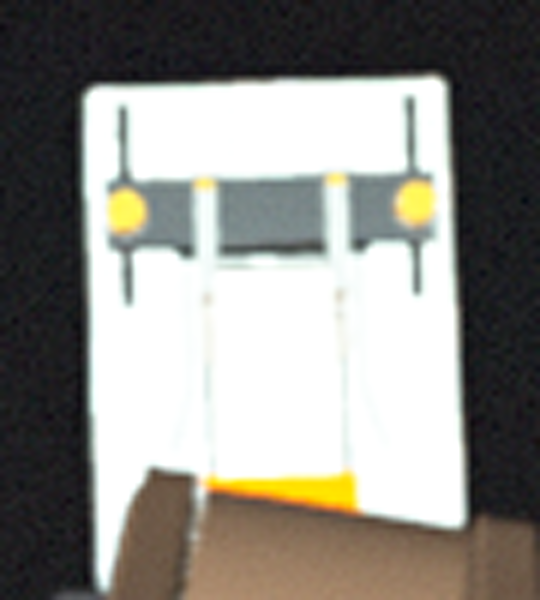

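Call:
drive_tool(
  steps=[
    {"slide": [0.003, -0.0003, 0], "dr": [0, 0, 0], "fingers": 0.005},
    {"slide": [0.008, -0.0003, 0], "dr": [0, 0, 0], "fingers": 0.005},
    {"slide": [0.013, -0.0003, 0], "dr": [0, 0, 0], "fingers": 0.005},
    {"slide": [0.018, -0.0003, 0], "dr": [0, 0, 0], "fingers": 0.005},
    {"slide": [0.02, -0.0003, 0], "dr": [0, 0, 0], "fingers": 0.005},
  ],
)

```text
t: 5.58
eef_pos: [507.3, -16.4, 50.5]
tcp_rot: [-1.571, -0.0, 0.018]
ft_force: [-6.3, -0.5, 9.8]
opening: 0.105
```

Call:
drive_tool(
  steps=[
    {"slide": [0.003, 0, 0], "dr": [0, 0, 0], "fingers": 0.005},
    {"slide": [0.006, 0, 0], "dr": [0, 0, 0], "fingers": 0.005},
    {"slide": [0.009, 0, 0], "dr": [0, 0, 0], "fingers": 0.005},
    {"slide": [0.012, 0, 0], "dr": [0, 0, 0], "fingers": 0.005},
    {"slide": [0.012, 0, 0], "dr": [0, 0, 0], "fingers": 0.005},
  ],
)

```text
t: 6.0
eef_pos: [519.5, -16.2, 50.5]
tcp_rot: [-1.571, -0.001, 0.018]
ft_force: [-0.8, 0.5, 4.7]
opening: 0.104
```

Run:
```python
from h import *
im,m=grab('scene');save(im,'pics/s6.png',(190,170,310,280),6.5); s=env.state();print(s['eef_pos'],s['tcp_rot'],s['ft_force'],s['moment'],s['opening']*95.1)
im,m=grab('top');save(im,'pics/t6.png',(255,130,335,215),7)
```

```text
[519.53120213 -16.18662734  50.49868479] [-1.57084710e+00 -1.06533716e-03  1.82131592e-02] [ 0.15657553 -0.63820737  5.51876447] [0.15687351 0.10068998 0.00434524] 9.427425997022524
```

View pics/s6.png

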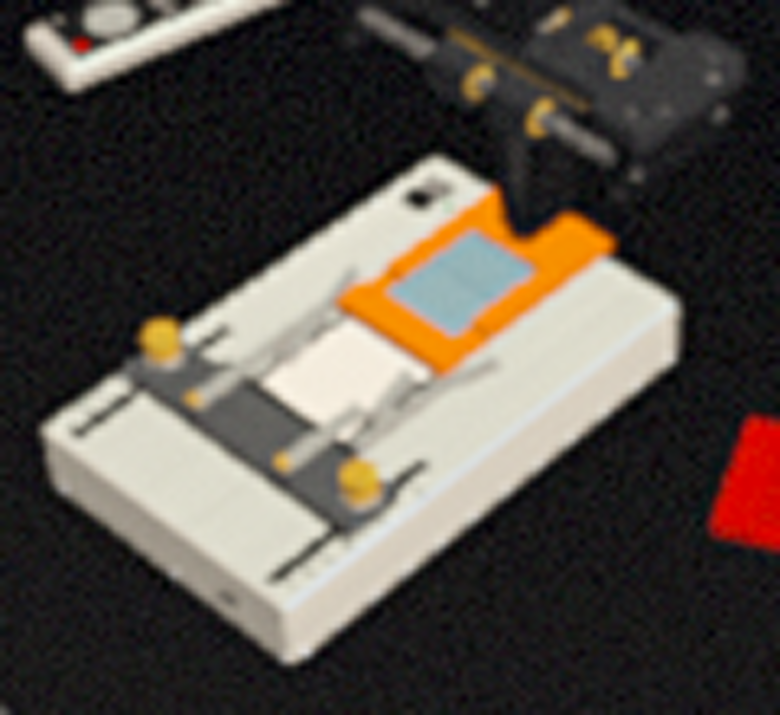

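View pics/t6.png

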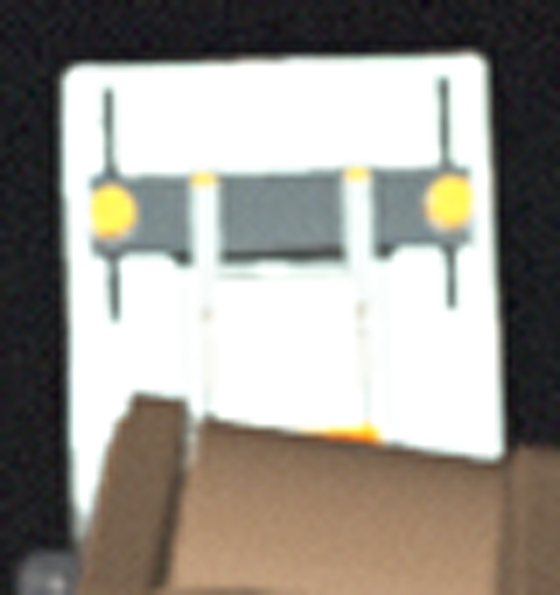

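Call:
drive_tool(
  steps=[
    {"slide": [0.003, -0.0002, 0], "dr": [0, 0, 0], "fingers": 0.005},
    {"slide": [0.006, -0.0002, 0], "dr": [0, 0, 0], "fingers": 0.005},
    {"slide": [0.008, -0.0002, 0], "dr": [0, 0, 0], "fingers": 0.005},
    {"slide": [0.008, -0.0002, 0], "dr": [0, 0, 0], "fingers": 0.005},
  ],
)

```text
t: 6.43
eef_pos: [527.5, -16.0, 50.5]
tcp_rot: [-1.571, -0.001, 0.018]
ft_force: [-1.2, -0.2, 4.1]
opening: 0.102
```

Call:
drive_tool(
  steps=[
    {"slide": [0.0015, 0, 0], "dr": [0, 0, 0], "fingers": 0.005},
    {"slide": [0.003, 0, 0], "dr": [0, 0, 0], "fingers": 0.005},
    {"slide": [0.0045, 0, 0], "dr": [0, 0, 0], "fingers": 0.005},
    {"slide": [0.006, 0, 0], "dr": [0, 0, 0], "fingers": 0.005},
    {"slide": [0.006, 0, 0], "dr": [0, 0, 0], "fingers": 0.005},
  ],
)

```text
t: 6.85
eef_pos: [533.3, -15.9, 50.5]
tcp_rot: [-1.571, -0.0, 0.018]
ft_force: [-2.3, 0.6, 5.2]
opening: 0.102
```

Run:
```python
from h import *
im,m=grab('scene');save(im,'pics/s7.png',(200,185,290,265),8);  s=env.state();print(s['eef_pos'],s['tcp_rot'],s['ft_force'],s['moment'],s['opening']*95.1)
```

```text
[533.30581556 -15.92029273  50.51372893] [-1.57078711e+00 -4.94845916e-04  1.82529583e-02] [-2.68221646 -0.74576447  5.39304972] [0.10633065 0.26298412 0.01929301] 9.644753258144615
```

View pics/s7.png

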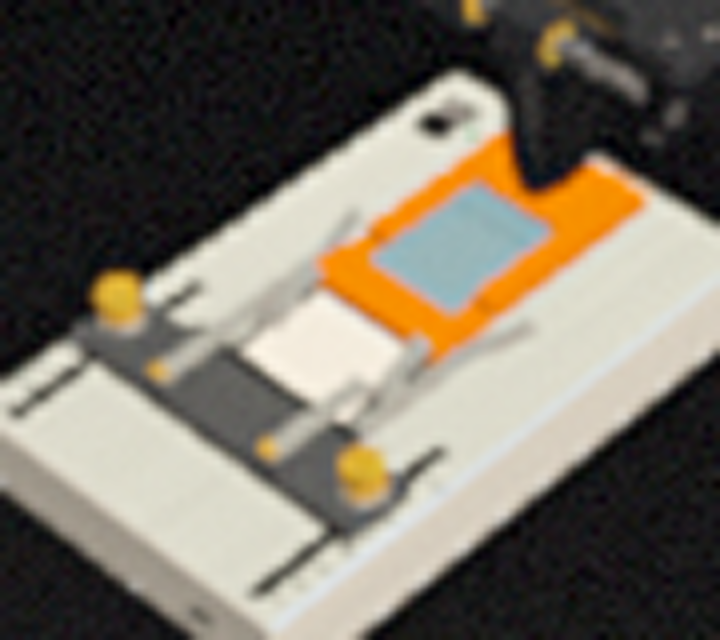

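Call:
drive_tool(
  steps=[
    {"slide": [0.0012, -0.0002, 0], "dr": [0, 0, 0], "fingers": 0.005},
    {"slide": [0.0024, -0.0002, 0], "dr": [0, 0, 0], "fingers": 0.005},
    {"slide": [0.0036, -0.0002, 0], "dr": [0, 0, 0], "fingers": 0.005},
    {"slide": [0.0048, -0.0002, 0], "dr": [0, 0, 0], "fingers": 0.005},
    {"slide": [0.006, -0.0002, 0], "dr": [0, 0, 0], "fingers": 0.005},
  ],
)

```text
t: 7.32
eef_pos: [539.0, -15.8, 50.5]
tcp_rot: [-1.571, 0.0, 0.018]
ft_force: [-2.8, 1.1, 2.9]
opening: 0.101
```

Call:
drive_tool(
  steps=[
    {"slide": [0.001, 0, 0], "dr": [0, 0, 0], "fingers": 0.005},
    {"slide": [0.002, 0, 0], "dr": [0, 0, 0], "fingers": 0.005},
    {"slide": [0.003, 0, 0], "dr": [0, 0, 0], "fingers": 0.005},
    {"slide": [0.004, 0, 0], "dr": [0, 0, 0], "fingers": 0.005},
    {"slide": [0.005, 0, 0], "dr": [0, 0, 0], "fingers": 0.005},
  ],
)

```text
t: 7.73
eef_pos: [543.4, -15.6, 50.5]
tcp_rot: [-1.571, 0.001, 0.018]
ft_force: [-5.2, 0.6, 5.0]
opening: 0.099
```

Call:
drive_tool(
  steps=[
    {"slide": [0.001, 0, 0], "dr": [0, 0, 0], "fingers": 0.005},
    {"slide": [0.002, 0, 0], "dr": [0, 0, 0], "fingers": 0.005},
    {"slide": [0.003, 0, 0], "dr": [0, 0, 0], "fingers": 0.005},
    {"slide": [0.004, 0, 0], "dr": [0, 0, 0], "fingers": 0.005},
    {"slide": [0.005, 0, 0], "dr": [0, 0, 0], "fingers": 0.005},
  ],
)

```text
t: 8.15
eef_pos: [548.6, -15.6, 50.5]
tcp_rot: [-1.571, 0.001, 0.018]
ft_force: [-5.9, -0.3, 6.5]
opening: 0.104
```

Call:
drive_tool(
  steps=[
    {"slide": [0.001, 0, 0], "dr": [0, 0, 0], "fingers": 0.005},
    {"slide": [0.002, 0, 0], "dr": [0, 0, 0], "fingers": 0.005},
    {"slide": [0.003, 0, 0], "dr": [0, 0, 0], "fingers": 0.005},
    {"slide": [0.004, 0, 0], "dr": [0, 0, 0], "fingers": 0.005},
    {"slide": [0.005, 0, 0], "dr": [0, 0, 0], "fingers": 0.005},
  ],
)

```text
t: 8.57
eef_pos: [553.4, -15.5, 50.5]
tcp_rot: [-1.571, 0.001, 0.018]
ft_force: [-7.1, -1.2, 6.2]
opening: 0.105
```

Run:
```python
from h import *
im,m=grab('scene');save(im,'pics/s8.png',(200,185,290,265),8);  s=env.state();print(s['eef_pos'],s['tcp_rot'],s['ft_force'],s['moment'],s['opening']*95.1)
```

```text
[553.62982208 -15.46370272  50.49740611] [-1.57058651e+00  8.89222295e-04  1.82312660e-02] [-6.28454209 -0.05852259  5.68934648] [0.07442017 0.91596991 0.04154626] 9.845765601092502
```

View pics/s8.png

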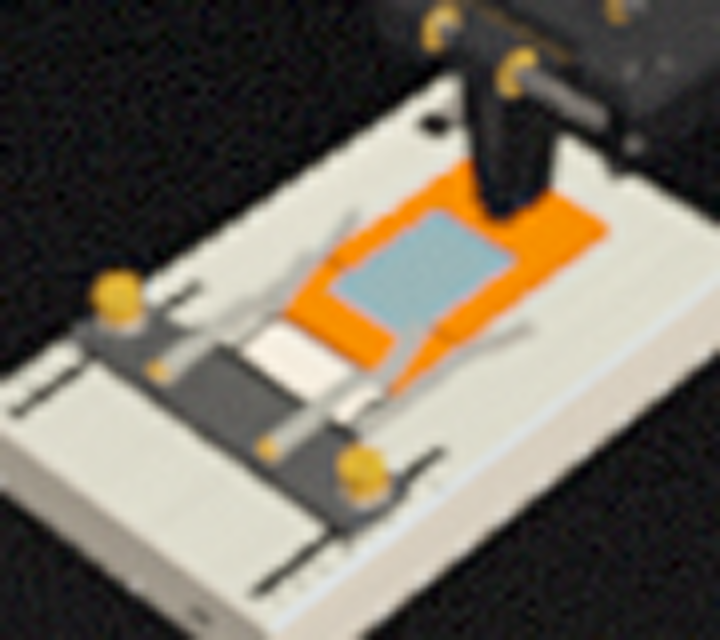

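Call:
drive_tool(
  steps=[
    {"slide": [0.001, 0, 0], "dr": [0, 0, 0], "fingers": 0.005},
    {"slide": [0.002, 0, 0], "dr": [0, 0, 0], "fingers": 0.005},
    {"slide": [0.003, 0, 0], "dr": [0, 0, 0], "fingers": 0.005},
    {"slide": [0.004, 0, 0], "dr": [0, 0, 0], "fingers": 0.005},
    {"slide": [0.005, 0, 0], "dr": [0, 0, 0], "fingers": 0.005},
  ],
)

```text
t: 9.03
eef_pos: [558.9, -15.4, 50.5]
tcp_rot: [-1.571, 0.0, 0.018]
ft_force: [-5.1, -0.4, 4.5]
opening: 0.104
```

Call:
drive_tool(
  steps=[
    {"slide": [0.001, 0, 0], "dr": [0, 0, 0], "fingers": 0.005},
    {"slide": [0.002, 0, 0], "dr": [0, 0, 0], "fingers": 0.005},
    {"slide": [0.003, 0, 0], "dr": [0, 0, 0], "fingers": 0.005},
    {"slide": [0.004, 0, 0], "dr": [0, 0, 0], "fingers": 0.005},
    {"slide": [0.005, 0, 0], "dr": [0, 0, 0], "fingers": 0.005},
  ],
)

```text
t: 9.45
eef_pos: [564.0, -15.3, 50.5]
tcp_rot: [-1.571, -0.0, 0.018]
ft_force: [-4.2, -0.7, 4.1]
opening: 0.103
```

Call:
drive_tool(
  steps=[
    {"slide": [0.001, 0, 0], "dr": [0, 0, 0], "fingers": 0.005},
    {"slide": [0.002, 0, 0], "dr": [0, 0, 0], "fingers": 0.005},
    {"slide": [0.003, 0, 0], "dr": [0, 0, 0], "fingers": 0.005},
    {"slide": [0.004, 0, 0], "dr": [0, 0, 0], "fingers": 0.005},
    {"slide": [0.005, 0, 0], "dr": [0, 0, 0], "fingers": 0.005},
  ],
)

```text
t: 9.87
eef_pos: [569.0, -15.3, 50.5]
tcp_rot: [-1.571, -0.0, 0.018]
ft_force: [-4.1, -0.7, 4.0]
opening: 0.106
```

Run:
```python
from h import *
im,m=grab('scene');save(im,'pics/s9.png',(200,185,290,265),8);  s=env.state();print(s['eef_pos'],s['tcp_rot'],s['ft_force'],s['moment'],s['opening']*95.1)
```

```text
[569.15377269 -15.26521365  50.48313951] [-1.57075970e+00 -2.63621854e-04  1.82569615e-02] [-3.11850802  0.02347504  3.94039448] [0.06637755 0.50840613 0.02036456] 9.903295390014872
```

View pics/s9.png

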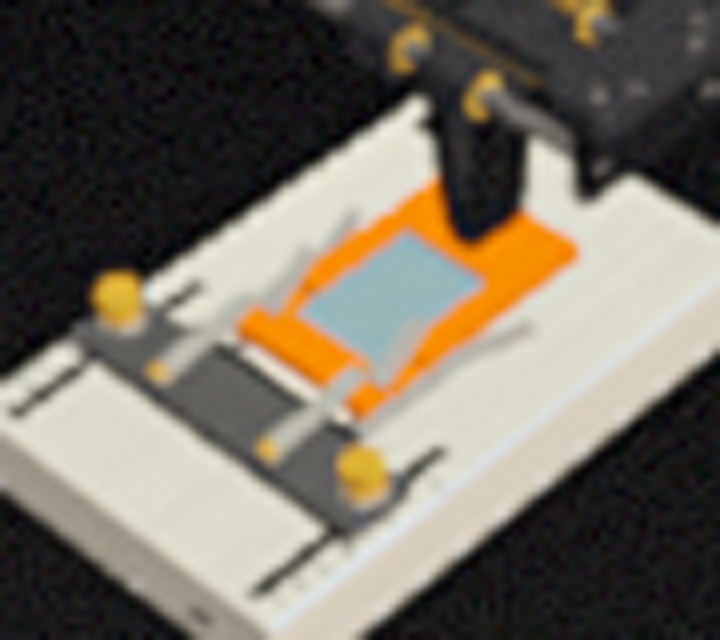

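Call:
drive_tool(
  steps=[
    {"slide": [0.001, 0, 0], "dr": [0, 0, 0], "fingers": 0.005},
    {"slide": [0.002, 0, 0], "dr": [0, 0, 0], "fingers": 0.005},
    {"slide": [0.003, 0, 0], "dr": [0, 0, 0], "fingers": 0.005},
    {"slide": [0.004, 0, 0], "dr": [0, 0, 0], "fingers": 0.005},
    {"slide": [0.005, 0, 0], "dr": [0, 0, 0], "fingers": 0.005},
  ],
)

```text
t: 10.33
eef_pos: [574.0, -15.2, 50.5]
tcp_rot: [-1.571, -0.0, 0.018]
ft_force: [-2.9, 0.2, 2.9]
opening: 0.105
```

Call:
drive_tool(
  steps=[
    {"slide": [0.0006, 0, 0], "dr": [0, 0, 0], "fingers": 0.005},
    {"slide": [0.0012, 0, 0], "dr": [0, 0, 0], "fingers": 0.005},
    {"slide": [0.0018, 0, 0], "dr": [0, 0, 0], "fingers": 0.005},
  ],
)

```text
t: 10.58
eef_pos: [576.3, -15.2, 50.5]
tcp_rot: [-1.571, -0.001, 0.018]
ft_force: [-1.4, -1.8, 1.2]
opening: 0.102
```

Call:
drive_tool(
  steps=[
    {"slide": [0.0005, 0, 0], "dr": [0, 0, 0], "fingers": 0.005},
    {"slide": [0.001, 0, 0], "dr": [0, 0, 0], "fingers": 0.005},
  ],
)

```text
t: 10.75
eef_pos: [576.5, -15.1, 50.5]
tcp_rot: [-1.571, 0.001, 0.018]
ft_force: [-2.7, -0.7, 2.2]
opening: 0.106
```

Run:
```python
from h import *
im,m=grab('scene');save(im,'pics/s10.png',(200,195,270,255),10);  s=env.state();print(s['eef_pos'],s['tcp_rot'],s['ft_force'],s['moment'],s['opening']*95.1)
```

```text
[576.54338312 -15.14255149  50.52034995] [-1.57070884e+00  3.73936307e-04  1.81505433e-02] [-3.05207394 -0.21970049  2.28563044] [-0.07567784  0.35214144  0.00323853] 9.728910666764918
```

View pics/s10.png

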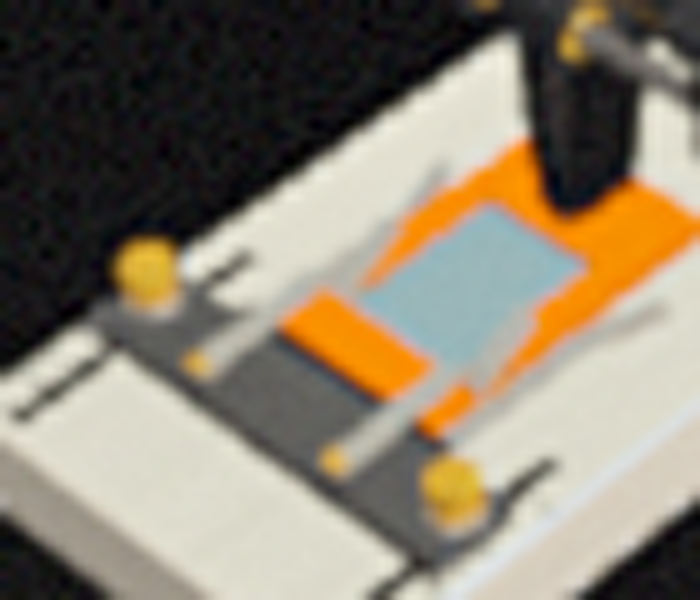

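Call:
drive_tool(
  steps=[
    {"slide": [0.0005, 0, 0], "dr": [0, 0, 0], "fingers": 0.005},
    {"slide": [0.0005, 0, 0], "dr": [0, 0, 0], "fingers": 0.005},
  ],
)

```text
t: 10.97
eef_pos: [577.0, -15.1, 50.5]
tcp_rot: [-1.571, 0.0, 0.018]
ft_force: [-3.5, -0.3, 2.0]
opening: 0.101
```

Call:
drive_tool(
  steps=[
    {"slide": [0.0005, 0, 0], "dr": [0, 0, 0], "fingers": 0.005},
    {"slide": [0.0005, 0, 0], "dr": [0, 0, 0], "fingers": 0.005},
  ],
)

```text
t: 11.13
eef_pos: [577.6, -15.1, 50.5]
tcp_rot: [-1.571, 0.0, 0.018]
ft_force: [-2.8, -0.5, 2.8]
opening: 0.106
```

Call:
drive_tool(
  steps=[
    {"slide": [0.0004, 0, 0], "dr": [0, 0, 0], "fingers": 0.005},
    {"slide": [0.0004, 0, 0], "dr": [0, 0, 0], "fingers": 0.005},
  ],
)

```text
t: 11.3
eef_pos: [578.1, -15.1, 50.5]
tcp_rot: [-1.571, -0.0, 0.018]
ft_force: [-3.1, 0.2, 2.7]
opening: 0.103
```

Call:
drive_tool(
  steps=[
    {"slide": [0.0004, 0, 0], "dr": [0, 0, 0], "fingers": 0.005},
    {"slide": [0.0004, 0, 0], "dr": [0, 0, 0], "fingers": 0.005},
  ],
)

```text
t: 11.47
eef_pos: [578.3, -15.1, 50.5]
tcp_rot: [-1.571, 0.0, 0.018]
ft_force: [-4.3, -0.1, 2.7]
opening: 0.104
```

Call:
drive_tool(
  steps=[
    {"slide": [0.0004, 0, 0], "dr": [0, 0, 0], "fingers": 0.005},
    {"slide": [0.0004, 0, 0], "dr": [0, 0, 0], "fingers": 0.005},
  ],
)

```text
t: 11.63
eef_pos: [578.5, -15.1, 50.5]
tcp_rot: [-1.571, 0.001, 0.018]
ft_force: [-5.9, 0.2, 4.1]
opening: 0.104
```

Run:
```python
from h import *
im,m=grab('scene');save(im,'pics/s11.png',(200,195,270,255),10);  s=env.state();print(s['eef_pos'],s['tcp_rot'],s['ft_force'],s['moment'],s['opening']*95.1)
```

```text
[578.49021178 -15.05938107  50.5347194 ] [-1.57063693e+00  7.71457639e-04  1.82272498e-02] [-6.13939434 -0.1391519   2.64556526] [0.02792979 0.83730535 0.04452216] 10.023838807696144
```

View pics/s11.png

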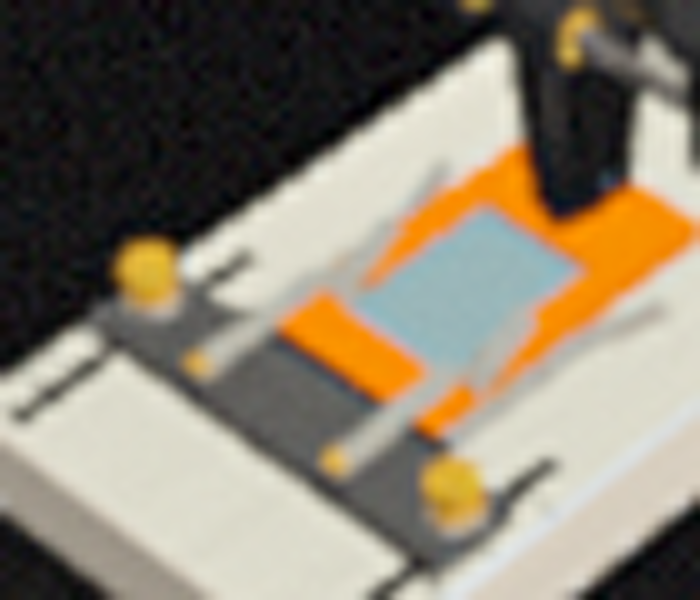

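Call:
drive_tool(
  steps=[
    {"slide": [0.0003, 0, 0], "dr": [0, 0, 0], "fingers": 0.005},
    {"slide": [0.0006, 0, 0], "dr": [0, 0, 0], "fingers": 0.005},
    {"slide": [0.0006, 0, 0], "dr": [0, 0, 0], "fingers": 0.005},
  ],
)

```text
t: 11.93
eef_pos: [578.7, -15.1, 50.5]
tcp_rot: [-1.571, 0.002, 0.018]
ft_force: [-7.8, -0.5, 4.5]
opening: 0.104
```

Call:
drive_tool(
  steps=[
    {"slide": [-0.0004, 0, 0], "dr": [0, 0, 0], "fingers": 0.005},
    {"slide": [-0.0008, 0, 0], "dr": [0, 0, 0], "fingers": 0.005},
    {"slide": [-0.0008, 0, 0], "dr": [0, 0, 0], "fingers": 0.005},
  ],
)

```text
t: 12.18
eef_pos: [578.6, -15.1, 50.5]
tcp_rot: [-1.571, -0.0, 0.018]
ft_force: [-3.2, 0.3, 3.1]
opening: 0.104
```

Call:
drive_tool(
  steps=[
    {"slide": [0, 0, 0], "dr": [0, 0, 0], "fingers": 0.02},
    {"slide": [0, 0, 0], "dr": [0, 0, 0], "fingers": 0.03},
    {"slide": [0, 0, 0], "dr": [0, 0, 0], "fingers": 0.035},
    {"slide": [0, 0, 0], "dr": [0, 0, 0], "fingers": 0.035},
    {"slide": [0, 0, 0], "dr": [0, 0, 0], "fingers": 0.035},
  ],
)

```text
t: 12.6
eef_pos: [578.8, -15.1, 50.5]
tcp_rot: [-1.571, -0.0, 0.018]
ft_force: [0.2, 0.4, -1.0]
opening: 0.351
```

Call:
drive_tool(
  steps=[
    {"slide": [0, -0.01, 0], "dr": [0, 0, 0], "fingers": 0.035},
    {"slide": [0, -0.03, 0], "dr": [0, 0, 0], "fingers": 0.035},
    {"slide": [0, -0.06, 0], "dr": [0, 0, 0], "fingers": 0.035},
    {"slide": [0, -0.09, 0], "dr": [0, 0, 0], "fingers": 0.035},
    {"slide": [0, -0.11, 0], "dr": [0, 0, 0], "fingers": 0.035},
  ],
)

```text
t: 13.02
eef_pos: [579.2, -15.1, 163.9]
tcp_rot: [-1.571, -0.003, 0.018]
ft_force: [0.6, -0.1, -0.3]
opening: 0.369
```

Call:
drive_tool(
  steps=[
    {"slide": [-0.03, 0, 0], "dr": [0, 0, 0], "fingers": 0.035},
    {"slide": [-0.06, 0, 0], "dr": [0, 0, 0], "fingers": 0.035},
    {"slide": [-0.09, 0, 0], "dr": [0, 0, 0], "fingers": 0.035},
    {"slide": [-0.12, 0, 0], "dr": [0, 0, 0], "fingers": 0.035},
    {"slide": [-0.14, 0, 0], "dr": [0, 0, 0], "fingers": 0.035},
  ],
)

```text
t: 13.43
eef_pos: [436.1, -17.4, 161.2]
tcp_rot: [-1.571, 0.0, 0.018]
ft_force: [0.4, -0.1, 0.8]
opening: 0.37
```

Run:
```python
from h import *
im,m=grab('scene');save(im,'pics/s12.png',(200,185,290,265),8);np.save('s12.npy',im)
im,m=grab('top');save(im,'pics/t12.png',(250,125,340,225),6);np.save('t12.npy',im)
im,m=grab('wrist');save(im,'pics/w12.png');s=env.state();print(s['eef_pos'],s['ft_force'],s['opening'])
```

```text
[438.31453408 -17.69059035 161.55816832] [ 0.38251527  0.15131613 -0.25456824] 0.3685328229167379
```

View pics/s12.png

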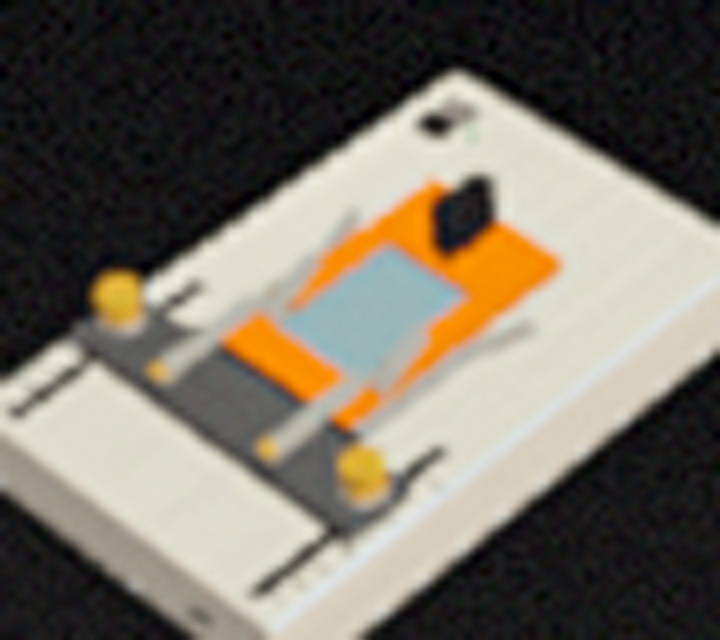

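View pics/t12.png

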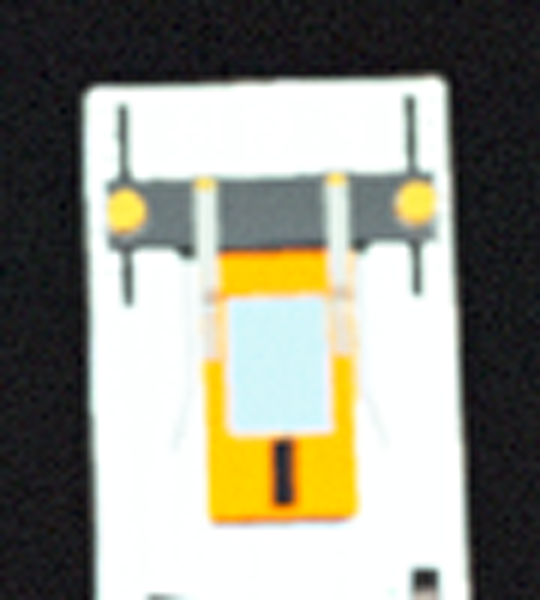

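View pics/w12.png

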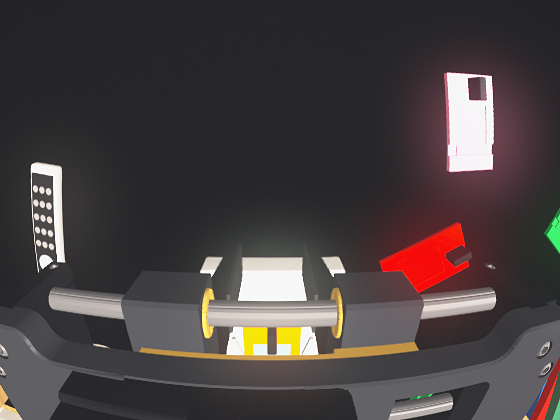

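The carrier sits straight against the stop. Next I'll put the wrist camera to the side of the clips to check that both have dropped into the notches.

Call:
drive_tool(
  steps=[
    {"slide": [0.03, 0, 0.0153], "dr": [0, 0, 0], "fingers": 0.035},
    {"slide": [0.06, 0, 0.0306], "dr": [0, 0, 0], "fingers": 0.035},
    {"slide": [0.09, 0, 0.0459], "dr": [0, 0, 0], "fingers": 0.035},
    {"slide": [0.12, 0, 0.0612], "dr": [0, 0, 0], "fingers": 0.035},
    {"slide": [0.15, 0, 0.0765], "dr": [0, 0, 0], "fingers": 0.035},
  ],
)

```text
t: 14.0
eef_pos: [589.8, 62.7, 160.9]
tcp_rot: [-1.571, -0.001, 0.018]
ft_force: [0.1, -1.6, -0.2]
opening: 0.367
```

Call:
drive_tool(
  steps=[
    {"slide": [0.03, 0, 0.0153], "dr": [0, 0, 0], "fingers": 0.035},
    {"slide": [0.06, 0, 0.0306], "dr": [0, 0, 0], "fingers": 0.035},
    {"slide": [0.09, 0, 0.0459], "dr": [0, 0, 0], "fingers": 0.035},
    {"slide": [0.12, 0, 0.0612], "dr": [0, 0, 0], "fingers": 0.035},
    {"slide": [0.15, 0, 0.0765], "dr": [0, 0, 0], "fingers": 0.035},
  ],
)

```text
t: 14.42
eef_pos: [738.0, 142.1, 160.6]
tcp_rot: [-1.571, -0.001, 0.018]
ft_force: [-0.2, -0.1, -0.2]
opening: 0.37
```

Call:
drive_tool(
  steps=[
    {"slide": [0, 0.02, 0], "dr": [0, 0, 0], "fingers": 0.035},
    {"slide": [0, 0.04, 0], "dr": [0, 0, 0], "fingers": 0.035},
    {"slide": [0, 0.06, 0], "dr": [0, 0, 0], "fingers": 0.035},
    {"slide": [0, 0.07, 0], "dr": [0, 0, 0], "fingers": 0.035},
    {"slide": [0, 0.07, 0], "dr": [0, 0, 0], "fingers": 0.035},
  ],
)

```text
t: 14.83
eef_pos: [735.4, 141.0, 87.9]
tcp_rot: [-1.571, 0.004, 0.018]
ft_force: [0.5, 0.1, 0.2]
opening: 0.369
```

Run:
```python
from h import *
im,m=grab('wrist');save(im,'pics/w13.png');np.save('w13.npy',im);s=env.state();print(s['eef_pos'],s['ft_force'])
```

```text
[736.04514006 140.92620457  89.78757019] [ 0.0306585  -0.37918557  0.61854078]
```

View pics/w13.png

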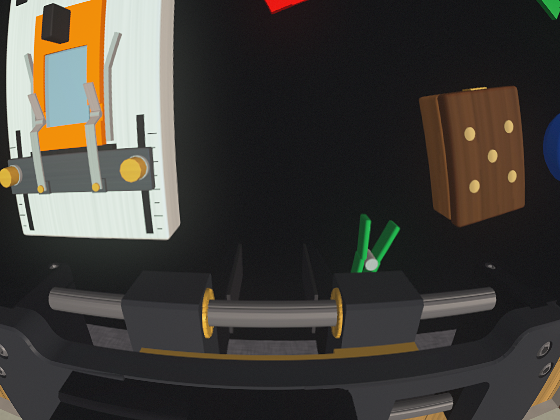

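Run:
```python
from h import *
im=np.load('w13.npy');save(im,'pics/w13c.png',(10,65,140,165),6)
```

```text
(no output)
```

View pics/w13c.png

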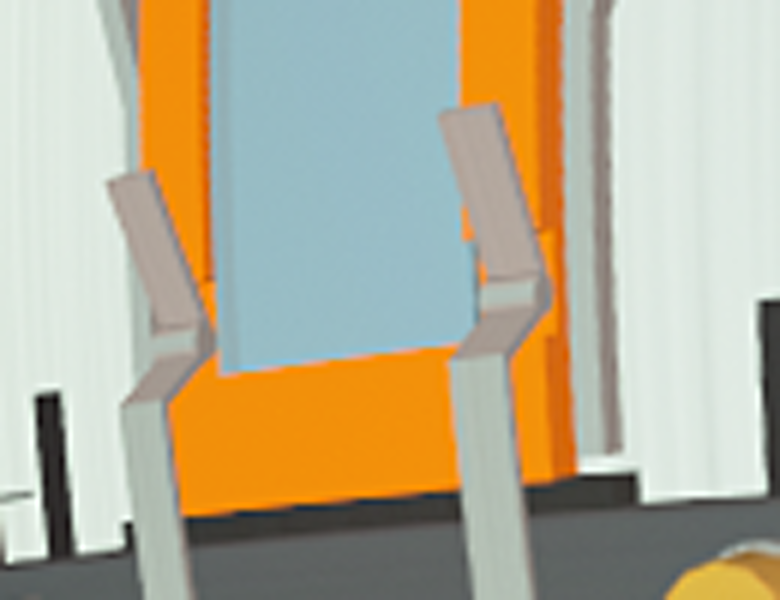

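Run:
```python
from h import *
i,m=grab('top');d=np.abs(np.load('top0.npy').astype(int)-i).max(2)
for n,(u,v,r) in dict(remote=(411,243,38),pw=(113,180,20),coaster=(395,154,22),loupe=(452,163,14),clip=(201,133,18),dice=(168,170,24)).items():
    print(n,(d[v-r:v+r,u-r:u+r]>60).sum())
P=lambda x,y,z:px(m,(x+.5)/6-.5+250,(y+.5)/6-.5+125,z)
print('tab', P(284,441,71),P(286,503,71))
s=env.state();print(s['t'],s['ft_force']);print(env.job_done())
```

```text
remote 0
pw 0
coaster 0
loupe 0
clip 1225
dice 544
tab [589.7288934  -16.59416597  71.        ] [564.66071409 -17.02542195  71.        ]
14.9333 [ 0.06032685 -0.28575842 -0.39548404]
the job is handed in; nothing more can be done
None
```

The carrier is on the light box and pushed up to the rubber stop. In the last close-up both clip toes sit down in its two notches. I handed the job in at about 14.9 s; no verdict was reported.

- **Insertion:** I gripped the carrier by its tab, lowered it flat on the stage and slid it in along the box's axis in small steps. The largest wrist force I read was about 10 N, mostly the light downward press. The forward push stayed below 8 N, and rose only over the last millimetre against the stop.
- **Snapping in:** The force showed only a small change where I expected the snap, about 2 mm before the stop. I relied on the wrist camera's close-up after release to confirm both clips.
- **Final position:** The pictures show the carrier straight and flush with the stop. The tab's centre measured about x = 577 mm in the world, which is roughly -48 mm in the light box's frame, against the limit of -52 mm. Cameras disagreed by up to about 5 mm on where the box's near edge lies, so that margin is not fully certain from the pictures.
- **Other things:** The remote, paperweight, coaster and loupe show no change in the top picture. That check flagged the spring clip and dice box areas, which I put down to the parked arm blocking the view, though I did not test that. The wrist view shows both standing undisturbed, and the arm never went near them low down.

The arm was clear of everything at hand-in, with wrist force near zero.

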